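# Hang the stained slide rack on the drain hook

### The job

Lift the slide rack by its blue grip out of the open staining dish and hang it by its wire eye on the hook of the retort stand, so that it hangs free over the kidney dish to drain. Keep the rack upright all the way, and leave both staining dishes, the kidney dish, the timer and the three dropper bottles where they stand.

Things in the scene. Friction and masses are not known exactly. Their poses are not given: they have to be found in the camera images.
- slide_rack: Loose upright stainless slide rack with nine fixed glass slides, 0.13 to 0.23 kg. Origin: centre of the underside. Body 54 (x) x 84 (y) x 34 mm high; a 4 mm bail wire rises from the middle of both y ends (at y = +-40 mm up to z = 60 mm) and runs in to a blue grip on the axis with a wire eye on top, 136 mm high in all. The same from both sides (half turn about z).
- rack_grip (a point): Point on the rack's axis in the blue plastic grip, 95 mm above the rack's underside; axes as the rack's. The grip is 18 mm wide in y, 12 mm thick in x and reaches from 78 to 106 mm above the underside. Pinch it along y.
- rack_eye (a point): Middle of the eye's top wire (centre line), 134 mm above the rack's underside, 39 mm above rack_grip; axes as the rack's. The eye is 4 mm wire in the y-z plane: top wire straight along y, 18 mm long; opening 28 mm high (104 to 132 mm), 26 mm wide inside and 34 mm outside from 116 to 127 mm, narrowing to the grip (16 mm outside at 109 mm).
- stand: Fixed retort stand. Origin on the desk straight below the hook; x points from the hook back to the rod, y across the hook, z up. Base plate 8 mm thick, x -70 to 150, y +-65 mm; rod at x = 125 mm, 400 mm high. A level arm over the hook (height 320 mm, 19 mm thick) ends at x = -21 mm, so the tool cannot stand upright there: lean its back towards -x.
- hook_seat (a point): Where the middle of the eye's top wire lies when hung, 217 mm above the desk; axes as the stand's. The hook is 6 mm steel wire in the x-z plane, open to -x: shank down from the arm at x = +16 mm, crook's inner bottom 2 mm and underside 8 mm below this point, upturned tip ending at x = -17 mm, its top 8 mm above this point.
- dish: Open glass staining dish that holds the rack, loose, 78 x 108 x 60 mm (x, y, z), walls and floor 4 mm, inside 70 x 100 mm. Origin: centre of the underside. 0.42 kg.
- covered_dish: Second glass staining dish of the same size with a glass lid on it (79 mm high in all), loose. Origin: centre of the underside. The two dishes may stand either way round.
- kidney_dish: White kidney dish, loose, 255 x 128 x 36 mm, standing on the stand's base plate under the hook as a drip catcher, its long side along the stand's x. Origin: centre of the underside.
- timer: White bench timer, 64 x 64 x 18 mm, loose. Origin: centre of the underside.
- drop_bottle_a: Dropper bottle, dark with a black cap, 38 mm wide, 82 mm high, loose. Origin: centre of the underside.
- drop_bottle_b: White dropper bottle with a blue cap, 34 mm wide, 70 mm high, loose. Origin: centre of the underside.
- drop_bottle_c: White dropper bottle with a red cap, 32 mm wide, 64 mm high, loose. Origin: centre of the underside.

How it is judged:
By the outcome, as a careful person would: the job done as asked, in the order asked, and still so for the second after the job is handed in, with the robot touching nothing.
It also fails if it takes over 54 s, if anything falls off the work surface, if the arm or the gripper's body presses on something with over 40 N, if the wrist force passes 120 N, or if a joint passes its speed limit or range.

### The arm

A 6-joint arm with a two-finger parallel gripper is mounted at the origin on a cart in front of the work surface, level with it; the furniture and walls round the work are solid. World frame = base frame: x ahead of the robot, y to its left, z up, the work surface at z = 0. Lengths are in m, angles in degrees, forces in N, time in s.
With the tool pointing down it reaches from about 0.3 to 0.875 m from the base axis. Payload 6.4 kg.
Tool frame: the origin (TCP) lies midway between the tips of the shut fingers; the grasp point (between the pads) lies env.hold_point_z behind it (env.hold_point_z is the distance from the TCP to the grasp point, in m); z points along the fingers, y is the line along which they close (so a half turn about z gives the same grasp; the last joint's range is limited). The gripper opens to 85 mm and grips with 20 to 120 N. Pads are 22 mm wide; open, the fingers measure 114 mm over their backs; the gripper's body (76 mm by 85 mm) begins 54 mm behind the grasp point. The pads swing forward as they close: fully open they stand 13 mm farther back than shut.
Start: joints at [55.273, 10.359, 92.074, -0, 77.567, -11.82], TCP at [0.224, 0.53, 0.231] pointing down, gripper open.
Joint ranges: [-171.53, 171.53], [-51.25, 118.39], [17.06, 147.69], [-65.23, 245.23], [0, 150.52], [-178.68, 178.68]. Speed limits (degrees/s): [147.25, 147.25, 172.46, 180, 180, 180].

### API

Orientations are given as a 3x3 rotation matrix whose columns are the frame's x, y, z axes.
In Python, from workcell import env, optics gives the robot as it stands. The module is installed in compiled form; this text tells all that it offers.
- The arm moves only by the tool servo_tool, never from a script. Its argument "motion" is one flat list of numbers, 7 for each row, row after row: the turn, a rotation vector about the world's x, y, z in degrees, then the shift along the world's x, y, z in m, then the closure, from 0 (fully open) to 1 (shut). In form: [wx, wy, wz, x, y, z, fingers, wx, wy, wz, x, y, z, fingers, ...]. A call has 1 to 20 rows; each row is the pose to reach, as a shift and turn from the pose commanded when the call began; what a row does not reach only later rows make up. A row lasts 1/8 s, in which the tool goes at most 62.5 mm and 10.7 degrees, less where a joint would pass 70% of its speed; a pose out of reach is approached as far as the arm can. A call with a gripper value outside its range is refused whole. The fingers move at their own pace and stop on an object; "newtons" is the grip in N (left out, the last holds). Time passes only in rows, so rows that repeat a pose let the fingers close. It gives the time, the measured TCP pose, the force, the opening and the grip force at its end, in the units of the state.
- env.observe(): the state, without advancing time (a new reading comes with each control period).
- optics.snapshot(name): name is "scene" or "top" or "wrist"; returns a dict with "image" (420x560x3 uint8, blue, green, red), "intrinsics" (3x3 intrinsics, pixels), "k1" (the pictures are not rectified: a ray, as slopes to the right and down, at radius r is drawn at 1 + k1 r^2 times it, then the intrinsics apply), "R" (3x3) and "t" (3): a world point X has camera coordinates R X + t; the wrist camera has in their place "hand_eye" (4x4, takes a point from camera to tool coordinates, whose origin is the TCP and whose axes are the flange's). Camera axes: x right, y down, z forward; pixel columns grow to the right and rows downward; lengths in m; the calibration is good to about 2 mm. A picture is of the moment at which its call begins: read the wrist's pose just before it. There is no depth.
- env.finish_job(): hands the job in; it is judged then, once.
The state is a dict: "t": time; "joints": joint angles; "dq": joint speeds; "joint_torque": joint torques, N m; "eef_pos": TCP position; "eef_rot": TCP orientation; "wrist_force": force on the tool from outside, world axes, zero at the start; "ft_torque": the same for the moment, N m; "gripper_width": finger opening in m; "gripper_force": force on a finger pad.
Only numpy, scipy, OpenCV 4.12 (cv2) and the standard library are available. Lean on these libraries where they do the work, as an engineer would, in place of code of your own. Each camera call takes 0.05 s, during which the arm holds its last target. There are 200 camera calls.

## Working session

There is one attempt and no reset: what is moved stays moved. The work goes in short steps, Python scripts to look and compute and a tool call to move; the robot and the scene stay as the last step left them, time stands still between calls to the robot, and variables do not carry over. Pictures are saved under pics/ and viewed, at most 10 in all, crops included, and the job is handed in when it is done.

Besides the shell and the picture viewer there is one more tool, called after "Call:" by a JSON object that holds its "fn" and its "kwargs", one argument or row to a line. servo_tool: Moves the arm, as the interface text tells. Its arguments: {"type":"object","properties":{"motion":{"type":"array"},"newtons":{"type":"number"}},"required":["motion"]}

```bash
mkdir -p pics
cat > h.py <<'E'
import numpy as np, cv2
from workcell import env, optics
def snap(n):
    s=env.observe(); d=optics.snapshot(n)
    if n=="wrist":
        H=np.array(d["hand_eye"]); Rt=np.array(s["eef_rot"]); p=np.array(s["eef_pos"])
        Rc=Rt@H[:3,:3]; c=Rt@H[:3,3]+p
        d["R"]=Rc.T; d["t"]=-Rc.T@c
    return d
def ray(d,uv):
    K=np.array(d["intrinsics"]); k=d["k1"]
    q=cv2.undistortPoints(np.array([[uv]],float),K,np.array([k,0,0,0.]))[0,0]
    R=np.array(d["R"]); t=np.array(d["t"])
    return -R.T@t, R.T@np.array([q[0],q[1],1])
def onz(d,uv,z):
    c,r=ray(d,uv); return c+r*(z-c[2])/r[2]
def two(d1,u1,d2,u2):
    c1,r1=ray(d1,u1);c2,r2=ray(d2,u2)
    a=np.linalg.lstsq(np.c_[r1,-r2],c2-c1,rcond=None)[0]
    A=c1+r1*a[0];B=c2+r2*a[1]; return (A+B)/2,np.linalg.norm(A-B)
def proj(d,X):
    K=np.array(d["intrinsics"])
    return cv2.projectPoints(np.array(X,float).reshape(-1,1,3),cv2.Rodrigues(np.array(d["R"]))[0],np.array(d["t"],float),K,np.array([d["k1"],0,0,0.]))[0][:,0]
E
python3 - <<'E'
from h import *
import pickle
s=env.observe(); print(env.hold_point_z,s)
for n in("scene","top","wrist"):
    d=snap(n); pickle.dump(d,open(n+".pkl","wb")); cv2.imwrite(f"pics/{n}0.png",d["image"]); print(n,d["k1"],np.round(d["R"],3).tolist(),np.round(-np.array(d["R"]).T@d["t"],3))
E
```

```text
0.0187 {'t': 0.0, 'joints': array([ 5.52729164e+01,  1.04012027e+01,  9.21308720e+01,  1.08425294e-03,
        7.75678490e+01, -1.18220421e+01]), 'dq': array([-0.10394692, -0.00468496, -0.06107345,  0.06896397, -0.11911644,
        0.02042087]), 'joint_torque': array([ 1.12808357e-03, -4.44874334e+01, -3.51337624e+01, -3.40968222e-05,
        8.97373800e-03,  1.99079537e-06]), 'eef_pos': array([0.22347187, 0.52920606, 0.23039755]), 'eef_rot': array([[-9.21149381e-01,  3.89207913e-01, -1.00868764e-03],
       [ 3.89209039e-01,  9.21148359e-01, -1.42281967e-03],
       [ 3.75378295e-04, -1.70321981e-03, -9.99998479e-01]]), 'wrist_force': array([-0.19479697,  0.55097262, -0.40779129]), 'ft_torque': array([-0.0036707 , -0.02721272,  0.04885054]), 'gripper_force': 0.0, 'gripper_width': 0.08549821443435814}
scene -0.12754176984786453 [[0.601, -0.799, 0.009], [-0.357, -0.278, -0.892], [0.715, 0.533, -0.453]] [-0.231 -0.532  0.661]
top -0.09216099392086684 [[0.033, -0.999, 0.007], [-0.977, -0.034, -0.211], [0.211, 0.0, -0.977]] [0.383 0.08  1.214]
wrist -0.06010806432964638 [[0.39, 0.921, -0.002], [0.882, -0.373, 0.287], [0.264, -0.113, -0.958]] [0.156 0.559 0.373]
```

View pics/scene0.png

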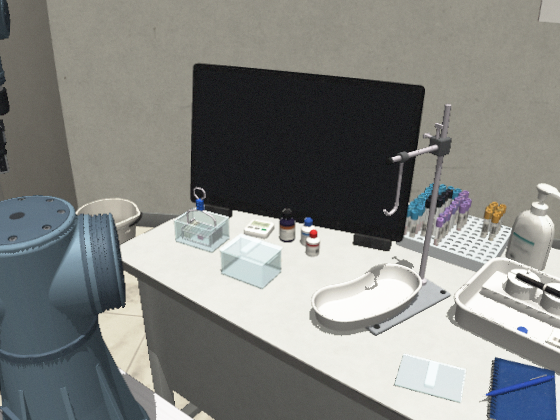

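View pics/top0.png

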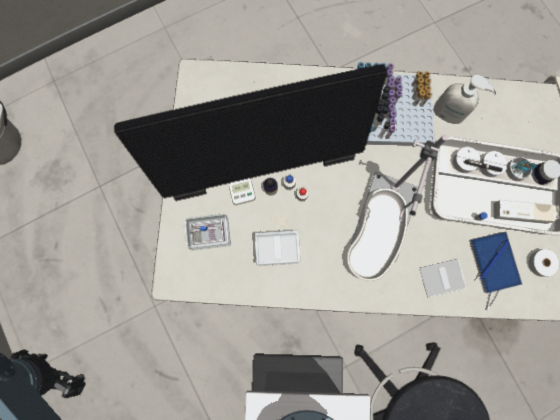

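Run:
```python
import cv2,numpy as np,pickle
from h import *
T=pickle.load(open("top.pkl","rb"));S=pickle.load(open("scene.pkl","rb"))
t=T["image"];s=S["image"]
z=lambda a,x,y,w,h,W,H:cv2.resize(a[y:y+h,x:x+w],(W,H),interpolation=cv2.INTER_CUBIC)
m=np.vstack([np.hstack([z(t,175,205,66,50,400,300),z(t,340,130,120,90,400,300)]),np.hstack([z(s,165,175,80,60,400,300),z(s,372,130,80,60,400,300)])])
cv2.imwrite("pics/m.png",m)
for n,d in(("T",T),("S",S)):
    b=d["image"].astype(int); m=((b[...,0]-b[...,2]>60)&(b[...,0]-b[...,1]>30)).astype(np.uint8)
    c,l,st,ce=cv2.connectedComponentsWithStats(m)
    for i in range(1,c):
        if st[i,4]>5: print(n,st[i],ce[i].round(1))
```

```text
T [286 176   7   6  32] [289.1 178.5]
T [481 213   6   6  31] [483.5 215.4]
T [200 226   7   5  22] [202.7 227.9]
T [475 235  31  34 510] [487.9 248. ]
T [ 481  240   38   51 1037] [501.1 270. ]
S [196 198   8  13  76] [199.4 204. ]
S [419 203   6   7  16] [422.  206.1]
S [304 217   9   9  57] [308.1 221.1]
S [518 327  10   6  42] [522.4 329.2]
S [ 486  359   70   61 3255] [523.  392.7]
```

View pics/m.png

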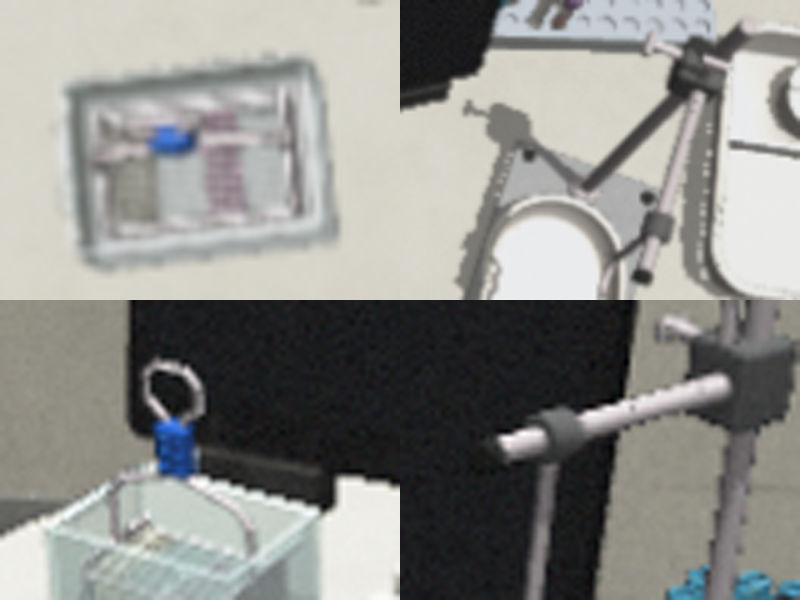

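View pics/wrist0.png

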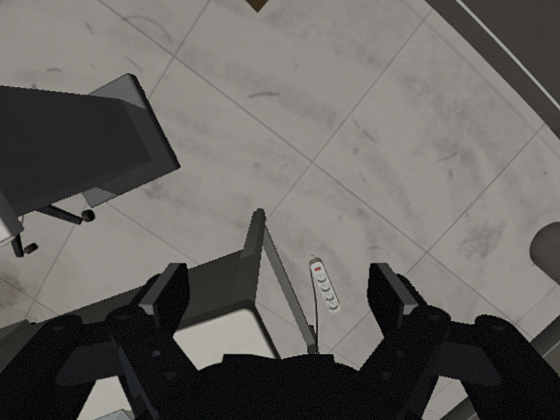

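```bash
python3 - <<'E'
import pickle
from h import *
T=pickle.load(open("top.pkl","rb"));S=pickle.load(open("scene.pkl","rb"))
print("grip",two(T,(202.7,227.9),S,(199.4,204)))
c=lambda x,y:(175+x*66/400,205+y*50/300)
D=[onz(T,c(*p),.06)for p in((70,85),(313,60),(335,240),(92,265))]
print("dish rim",np.round(D,4)); 
for a,b in((0,1),(1,2),(2,3),(3,0)): v=D[b]-D[a];print(np.linalg.norm(v),np.degrees(np.arctan2(v[1],v[0])))
h=lambda x,y:(340+(x-400)*.3,130+y*.3); g=lambda x,y:(372+(x-400)/5,130+(y-300)/5)
print("arm end",onz(T,h(643,277),.32),onz(S,g(492,447),.32),two(T,h(643,277),S,g(492,447)))
print("clamp",onz(T,h(656,228),.32),onz(S,g(562,432),.32),"boss",onz(T,h(697,75),.32),onz(S,g(735,385),.32))
print("rodfoot",onz(T,h(586,190),.008))
E
python3 - <<'E'
import cv2,numpy as np,pickle
s=pickle.load(open("scene.pkl","rb"))["image"]
cv2.imwrite("pics/hk.png",cv2.resize(s[140:230,365:485],(800,600),interpolation=cv2.INTER_CUBIC))
E
```

```text
grip (array([0.55277038, 0.27547857, 0.09836681]), np.float64(0.0028726150584448876))
dish rim [[0.581  0.3247 0.06  ]
 [0.5956 0.2213 0.06  ]
 [0.5181 0.2076 0.06  ]
 [0.5037 0.3096 0.06  ]]
0.10436603286759907 -81.95383088840639
0.07868919364634037 -169.9502298024491
0.10296411847450478 98.05268231697835
0.0787623603282636 11.068727629401748
arm end [ 0.56427085 -0.18607995  0.32      ] [ 0.56983014 -0.18147488  0.32      ] (array([ 0.56339802, -0.1847642 ,  0.32299579]), np.float64(0.0009383972515773553))
clamp [ 0.59512107 -0.19504134  0.32      ] [ 0.59871099 -0.19478101  0.32      ] boss [ 0.69471879 -0.22462221  0.32      ] [ 0.68492633 -0.22583054  0.32      ]
rodfoot [ 0.69951607 -0.23321277  0.008     ]
```

View pics/hk.png

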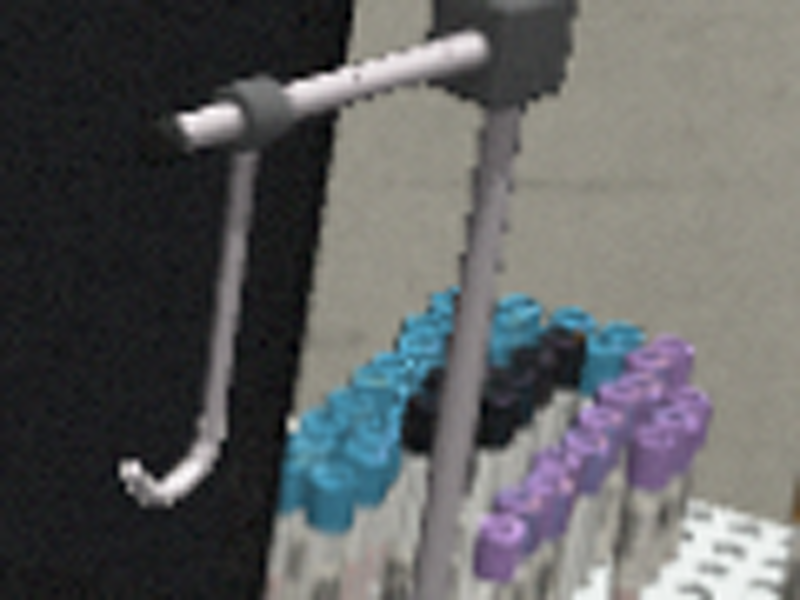

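The hook crop shows the shank at about (215,430), the tip top at (130,470) and the underside at (160,505), in crop pixels at 0.15 scale. The wrist view shows no targets yet. I'll compute a standoff pose near the rack with a 50° lean.

```bash
cat >> h.py <<'E'
from scipy.spatial.transform import Rotation as Ro
def Rt(phi,th):
    p,t=np.radians([phi,th]); z=np.array([np.sin(t)*np.cos(p),np.sin(t)*np.sin(p),-np.cos(t)]); y=np.array([-np.sin(p),np.cos(p),0])
    return np.c_[np.cross(y,z),y,z]
def delta(grasp,phi,th,back=0):
    s=env.observe(); R=Rt(phi,th); tcp=np.array(grasp)+R[:,2]*(env.hold_point_z-back)
    w=Ro.from_matrix(R@np.array(s["eef_rot"]).T).as_rotvec(degrees=True)
    print("turn",w.round(1),"shift",(tcp-s["eef_pos"]).round(4),"tcp",tcp.round(4),"j",s["joints"].round(1),"t",s["t"])
E
python3 - <<'E'
from h import *
delta((.553,.2755,.099),9,50,.12)
E
```

```text
turn [ -6.1 -50.3  29.9] shift [ 0.2528 -0.2659 -0.0665] tcp [0.4764 0.2634 0.1641] j [ 55.3  10.4  92.1  -0.   77.6 -11.8] t 0.15
```

Call:
{"fn": "servo_tool", "kwargs": {
  "motion": [-2,-17,10,0.06,-0.07,0.02,0,-4,-34,20,0.14,-0.15,0,0,-6,-50,30,0.25,-0.266,-0.066,0,-6,-50,30,0.25,-0.266,-0.066,0,-6,-50,30,0.25,-0.266,-0.066,0,-6,-50,30,0.25,-0.266,-0.066,0,-6,-50,30,0.25,-0.266,-0.066,0,-6,-50,30,0.25,-0.266,-0.066,0,-6,-50,30,0.25,-0.266,-0.066,0,-6,-50,30,0.25,-0.266,-0.066,0],
  "newtons": 40
}}

```text
t: 1.4
eef_pos: [0.4734, 0.2652, 0.1674]
eef_rot: [[-0.638, -0.164, 0.753], [-0.105, 0.987, 0.125], [-0.763, 0.001, -0.647]]
wrist_force: [-0.8, -0.3, -0.4]
gripper_width: 0.0859
gripper_force: 0.0
```

Run:
```python
from h import *
import pickle
d=snap("wrist"); pickle.dump(d,open("w1.pkl","wb")); im=d["image"].copy()
b=im.astype(int); m=((b[...,0]-b[...,2]>60)&(b[...,0]-b[...,1]>30)).astype(np.uint8)
c,l,st,ce=cv2.connectedComponentsWithStats(m)
for i in range(1,c):
    if st[i,4]>30: print(st[i],ce[i].round(1))
cv2.imwrite("pics/w1.png",cv2.resize(im,(800,600)))
delta((.553,.2755,.099),9,50,.12)
print(-d["R"].T@d["t"])
```

```text
[ 83 191  14   4  41] [ 89.6 192.1]
[266 191  22  34 643] [276.2 207.3]
[ 81 208  17  17 198] [ 88.9 216.6]
turn [ 0.  -0.3 -0.4] shift [ 0.003  -0.0017 -0.0031] tcp [0.4764 0.2634 0.1641] j [ 22.7  -8.1 134.4 -65.2  11.1 -16.5] t 1.45
[0.31907968 0.2411748  0.20413271]
```

View pics/w1.png

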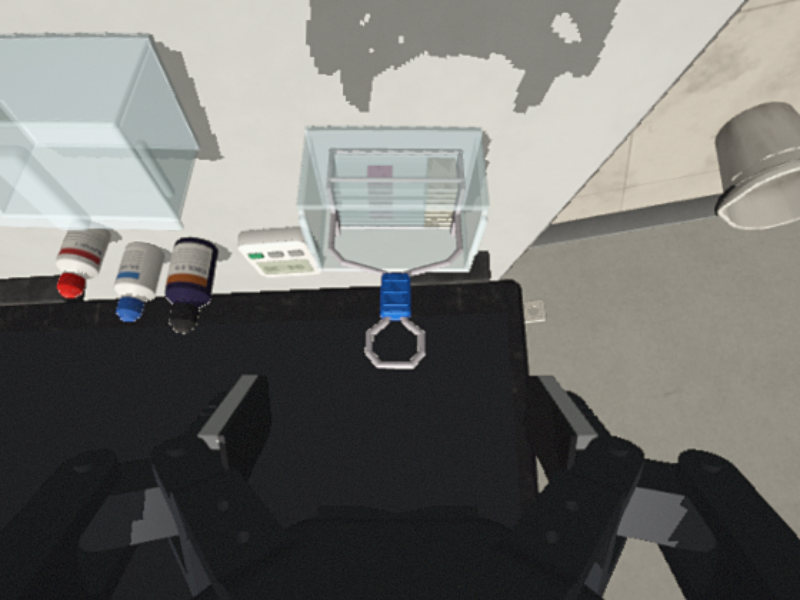

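Wrist view: the blue grip is at (396,296) in the 800 px picture, the eye is below it at y≈315–368, and the rack is square to the fingers. I'll refine position and yaw.

Run:
```python
from h import *
import pickle
W,T,S=[pickle.load(open(f+".pkl","rb")) for f in("w1","top","scene")]
w=(276.2,207.3)
print(two(W,w,T,(202.7,227.9)),two(W,w,S,(199.4,204)),onz(W,w,.096))
f=560/800
for a,b,z in(((366,344),(425,346),.1255),((332,248),(460,246),.064),((377,365),(413,368),.138)):
    A=onz(W,np.array(a)*f,z);B=onz(W,np.array(b)*f,z);v=A-B;print(A.round(4),B.round(4),np.linalg.norm(v),np.degrees(np.arctan2(v[1],v[0])))
```

```text
(array([0.55387521, 0.27657782, 0.0971032 ]), np.float64(0.0037335794402461246)) (array([0.55357417, 0.27835375, 0.09727571]), np.float64(0.0003567658533693219)) [0.55679318 0.27890239 0.096     ]
[0.5616 0.263  0.1255] [0.5597 0.2976 0.1255] 0.034692907622655346 -86.80955231635554
[0.5607 0.2396 0.064 ] [0.5452 0.3182 0.064 ] 0.08010130548515937 -78.81829304379839
[0.5607 0.2695 0.138 ] [0.5637 0.291  0.138 ] 0.021752066964266514 -98.17954388613354
```

Run:
```python
from h import *
delta((.5537,.2782,.096),9.5,50,.05)
delta((.5537,.2782,.096),9.5,50,0)
```

```text
turn [ 0.  -0.3  0.1] shift [ 0.0567  0.0092 -0.0511] tcp [0.5301 0.2742 0.1161] j [ 22.7  -8.1 134.4 -65.2  11.1 -16.5] t 1.45
turn [ 0.  -0.3  0.1] shift [ 0.0945  0.0155 -0.0832] tcp [0.5678 0.2806 0.084 ] j [ 22.7  -8.1 134.4 -65.2  11.1 -16.5] t 1.45
```

Call:
{"fn": "servo_tool", "kwargs": {
  "motion": [0,0,0,0.028,0.005,-0.025,0,0,0,0,0.056,0.009,-0.048,0,0,0,0,0.056,0.009,-0.048,0,0,0,0,0.056,0.009,-0.048,0,0,0,0,0.056,0.009,-0.048,0]
}}

```text
t: 2.08
eef_pos: [0.531, 0.2679, 0.1402]
eef_rot: [[-0.667, -0.17, 0.726], [-0.108, 0.985, 0.131], [-0.737, 0.009, -0.676]]
wrist_force: [0.3, -0.0, 0.4]
gripper_width: 0.0855
gripper_force: 0.0
```

Run:
```python
from h import *
import pickle
d=snap("wrist"); pickle.dump(d,open("w2.pkl","wb")); im=d["image"].copy()
b=im.astype(int); m=((b[...,0]-b[...,2]>60)&(b[...,0]-b[...,1]>30)).astype(np.uint8)
c,l,st,ce=cv2.connectedComponentsWithStats(m)
for i in range(1,c):
    if st[i,4]>150: print(st[i],ce[i].round(1),onz(d,ce[i],.096))
cv2.imwrite("pics/w2.png",im)
delta((.5537,.2782,.096),9.5,50,0)
```

```text
[ 272  191   29   43 1096] [285.4 211.4] [0.55614232 0.27896478 0.096     ]
[ 47 216  21  21 296] [ 56.2 226.2] [0.60772807 0.1146756  0.096     ]
turn [-0.1 -2.5 -0.3] shift [ 0.0367  0.0127 -0.0564] tcp [0.5678 0.2806 0.084 ] j [ 18.7   2.2 127.7 -65.2   6.9 -18.5] t 2.125
```

View pics/w2.png

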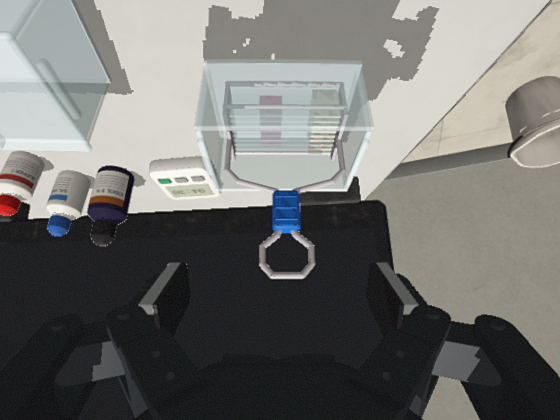

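Wrist view: the grip is at (286,211), centred between the open fingers. J4 is on its limit because the 50° lean is near-singular here, so I'll switch to 40°.

Call:
{"fn": "servo_tool", "kwargs": {
  "motion": [-1,8,0,0.0,0.0,0.02,0,-1,8,0,0.0,0.0,0.02,0,-1,8,0,0.0,0.0,0.02,0,-1,8,0,0.0,0.0,0.02,0]
}}

```text
t: 2.62
eef_pos: [0.5321, 0.2682, 0.1617]
eef_rot: [[-0.762, -0.168, 0.625], [-0.119, 0.986, 0.12], [-0.636, 0.017, -0.771]]
wrist_force: [0.8, -0.5, -0.3]
gripper_width: 0.0851
gripper_force: 0.0
```

Run:
```python
from h import *
delta((.5537,.2782,.096),9.5,40,0.05)
```

```text
turn [-0.9 -0.6 -0.2] shift [ 0.0017  0.0067 -0.0418] tcp [0.5339 0.2749 0.12  ] j [ 17.7  -0.7 122.5 -13.3  19.3 -70.6] t 2.625
```

Call:
{"fn": "servo_tool", "kwargs": {
  "motion": [-0.9,-0.6,0,0.002,0.007,-0.042,0,-0.9,-0.6,0,0.002,0.007,-0.042,0,-0.9,-0.6,0,0.002,0.007,-0.042,0,-0.9,-0.6,0,0.002,0.007,-0.042,0]
}}

```text
t: 3.12
eef_pos: [0.5348, 0.2747, 0.1201]
eef_rot: [[-0.755, -0.167, 0.634], [-0.129, 0.986, 0.106], [-0.643, -0.001, -0.766]]
wrist_force: [0.4, 0.2, 0.0]
gripper_width: 0.0852
gripper_force: 0.0
```

Run:
```python
from h import *
d=snap("wrist"); im=d["image"]
b=im.astype(int); m=((b[...,0]-b[...,2]>60)&(b[...,0]-b[...,1]>30)).astype(np.uint8)
c,l,st,ce=cv2.connectedComponentsWithStats(m)
for i in range(1,c):
    if st[i,4]>150: print(st[i],ce[i].round(1),onz(d,ce[i],.096))
delta((.5537,.2782,.096),9.5,40,0)
```

```text
[ 262  222   31   46 1222] [276.8 243.9] [0.55613761 0.27893194 0.096     ]
[ 33 248  22  22 279] [ 42.2 259.7] [0.61193091 0.11606696 0.096     ]
turn [ 0.1  0.1 -0.1] shift [ 0.0308  0.0056 -0.0383] tcp [0.5656 0.2802 0.0817] j [ 19.2   5.5 122.7 -27.4  13.6 -55.9] t 3.175
```

Call:
{"fn": "servo_tool", "kwargs": {
  "motion": [0,0,0,0.011,0.002,-0.013,0,0,0,0,0.022,0.004,-0.026,0,0,0,0,0.032,0.006,-0.038,0,0,0,0,0.032,0.006,-0.038,0,0,0,0,0.032,0.006,-0.038,0]
}}

```text
t: 3.8
eef_pos: [0.566, 0.2804, 0.0809]
eef_rot: [[-0.756, -0.167, 0.633], [-0.129, 0.986, 0.106], [-0.642, -0.002, -0.767]]
wrist_force: [-0.4, 0.2, 1.0]
gripper_width: 0.0851
gripper_force: 0.0
```

Run:
```python
from h import *
d=snap("wrist"); cv2.imwrite("pics/w3.png",d["image"])
delta((.555,.2785,.096),9.5,40,0)
```

```text
turn [ 0.1 -0.  -0.1] shift [0.0009 0.0001 0.0007] tcp [0.5669 0.2805 0.0817] j [ 18.6  13.9 119.  -38.2   9.5 -45.3] t 3.85
```

View pics/w3.png

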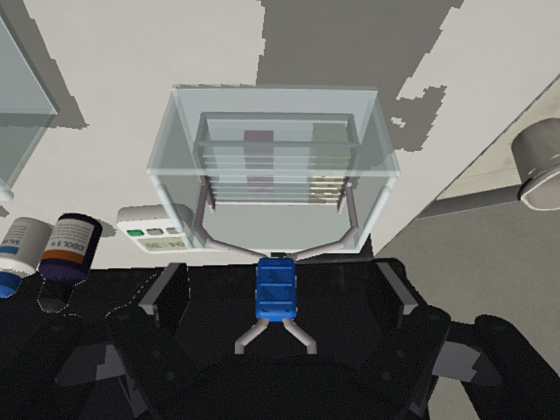

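The grip at (276,290) sits between the pads, so I'll close.

Call:
{"fn": "servo_tool", "kwargs": {
  "motion": [0,0,0,0,0,0,0.5,0,0,0,0,0,0,1,0,0,0,0,0,0,1,0,0,0,0,0,0,1,0,0,0,0,0,0,1,0,0,0,0,0,0,1,0,0,0,0,0,0,1,0,0,0,0,0,0,1],
  "newtons": 50
}}

```text
t: 4.85
eef_pos: [0.5685, 0.2815, 0.0832]
eef_rot: [[-0.752, -0.168, 0.637], [-0.129, 0.986, 0.108], [-0.646, -0.001, -0.763]]
wrist_force: [0.7, -0.8, 7.9]
gripper_width: 0.0173
gripper_force: 68.3
```

Call:
{"fn": "servo_tool", "kwargs": {
  "motion": [0,0,0,0,0,0.008,1,0,0,0,0,0,0.02,1,0,0,0,0,0,0.035,1,0,0,0,0,0,0.05,1,0,0,0,0,0,0.065,1,0,0,0,0,0,0.08,1,0,0,0,0,0,0.1,1,0,0,0,0,0,0.12,1,0,0,0,0,0,0.12,1,0,0,0,0,0,0.12,1]
}}

```text
t: 6.1
eef_pos: [0.5652, 0.2801, 0.1989]
eef_rot: [[-0.757, -0.167, 0.631], [-0.13, 0.986, 0.105], [-0.64, -0.002, -0.769]]
wrist_force: [-0.5, 0.8, -2.3]
gripper_width: 0.017
gripper_force: 65.1
```

Run:
```python
from h import *
import pickle
d=snap("wrist"); s=snap("scene"); pickle.dump(s,open("s2.pkl","wb"));pickle.dump(d,open("w4.pkl","wb"))
a=cv2.resize(s["image"][100:280,120:360],(520,390)); 
cv2.imwrite("pics/m2.png",np.vstack([np.hstack([a,cv2.resize(d["image"][:390//1,140:420],(280,390))])]))
delta((.555,.2785,.216),9.5,40,0)
```

```text
turn [ 0.2 -0.2 -0.1] shift [0.0018 0.0005 0.0033] tcp [0.5669 0.2805 0.2017] j [ 18.6   0.4 116.4 -14.2  24.5 -70.2] t 6.2
```

View pics/m2.png

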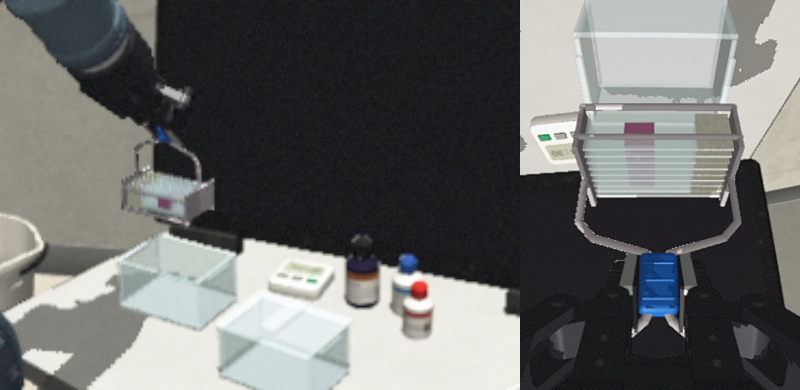

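The rack is clear of the dish and upright in both views. Next I'll transit to a standoff in front of the hook.

Run:
```python
from h import *
import pickle
delta((.518,-.172,.2165),-18,40,0)
S=pickle.load(open("s2.pkl","rb")); b=S["image"].astype(int)
g=cv2.cvtColor(S["image"],cv2.COLOR_BGR2GRAY)
for r in range(150,220,3):
    c=np.where(g[r,375:412]>85)[0]+375; print(r,(c.min(),c.max(),len(c)) if len(c) else "",end="; ")
# predicted hook points for candidate seat / azimuth
for az in(-16,-18,-20):
    p=np.radians(az);u=np.array([np.cos(p),np.sin(p),0]);o=np.array([.582,-.193,.217])
    pts=[o+u*a+[0,0,z] for a,z in((-.021,.103),(.016,.09),(.016,.03),(-.017,.008),(0,-.008),(.125,.1))]
    print(az,proj(S,pts).round(1).tolist())
```

```text
turn [  0.1  -0.3 -27.6] shift [-0.0356 -0.4557  0.0038] tcp [ 0.5294 -0.1757  0.2022] j [ 18.6   0.4 116.4 -14.2  24.5 -70.2] t 6.2
150 ; 153 (np.int64(400), np.int64(411), 12); 156 (np.int64(395), np.int64(411), 15); 159 (np.int64(392), np.int64(400), 9); 162 ; 165 (np.int64(401), np.int64(402), 2); 168 (np.int64(400), np.int64(401), 2); 171 (np.int64(400), np.int64(401), 2); 174 (np.int64(399), np.int64(401), 3); 177 (np.int64(399), np.int64(401), 3); 180 (np.int64(398), np.int64(400), 3); 183 (np.int64(398), np.int64(400), 3); 186 (np.int64(398), np.int64(411), 4); 189 (np.int64(397), np.int64(411), 4); 192 (np.int64(397), np.int64(411), 4); 195 (np.int64(397), np.int64(411), 4); 198 (np.int64(396), np.int64(411), 6); 201 (np.int64(396), np.int64(411), 6); 204 (np.int64(395), np.int64(411), 8); 207 (np.int64(394), np.int64(411), 8); 210 (np.int64(383), np.int64(411), 14); 213 (np.int64(384), np.int64(409), 12); 216 (np.int64(407), np.int64(410), 4); 219 (np.int64(406), np.int64(411), 6); -16 [[391.4, 161.6], [404.6, 163.8], [400.8, 194.3], [387.3, 210.0], [392.7, 215.2], [442.9, 146.2]]
-18 [[391.1, 161.4], [404.9, 163.9], [401.1, 194.4], [387.1, 209.9], [392.7, 215.2], [444.8, 146.9]]
-20 [[390.8, 161.3], [405.1, 164.0], [401.3, 194.6], [386.9, 209.7], [392.7, 215.2], [446.6, 147.6]]
```

Call:
{"fn": "servo_tool", "kwargs": {
  "motion": [0,0,-1,0,-0.015,0.002,1,0,0,-3,-0.002,-0.045,0.004,1,0,0,-5,-0.005,-0.08,0.004,1,0,0,-7.5,-0.009,-0.12,0.004,1,0,0,-10,-0.013,-0.16,0.004,1,0,0,-12.5,-0.017,-0.2,0.004,1,0,0,-15,-0.021,-0.24,0.004,1,0,0,-17,-0.025,-0.28,0.004,1,0,0,-19.5,-0.029,-0.32,0.004,1,0,0,-22,-0.032,-0.36,0.004,1,0,0,-24,-0.034,-0.395,0.004,1,0,0,-26,-0.036,-0.425,0.004,1,0,0,-27,-0.036,-0.445,0.004,1,0,0,-27.5,-0.036,-0.456,0.004,1,0,0,-27.5,-0.036,-0.456,0.004,1,0,0,-27.5,-0.036,-0.456,0.004,1,0,0,-27.5,-0.036,-0.456,0.004,1]
}}

```text
t: 8.32
eef_pos: [0.5299, -0.1748, 0.2039]
eef_rot: [[-0.731, 0.306, 0.61], [0.234, 0.952, -0.198], [-0.641, -0.002, -0.768]]
wrist_force: [0.6, 0.2, -1.7]
gripper_width: 0.0168
gripper_force: 65.0
```

Run:
```python
from h import *
import pickle
d=snap("wrist"); s=snap("scene"); t=snap("top"); pickle.dump((d,s,t),open("n1.pkl","wb"))
z=lambda a,x,y,w,h,W,H:cv2.resize(a[y:y+h,x:x+w],(W,H),interpolation=cv2.INTER_CUBIC)
print(proj(d,[[.582,-.193,.217],[.597,-.198,.3]]),proj(s,[[.518,-.172,.25]]))
cv2.imwrite("pics/m3.png",np.vstack([np.hstack([z(s["image"],340,130,100,75,400,300),z(t["image"],370,170,80,60,400,300)]),cv2.copyMakeBorder(d["image"][120:420,:],0,0,0,240,cv2.BORDER_CONSTANT)]))
delta((.518,-.172,.2165),-18,40,0)
```

```text
[[274.13346123 319.23258863]
 [272.95104691 473.27096565]] [[368.05266718 204.52069194]]
turn [ 0.1 -0.2 -0.2] shift [-0.0005 -0.0006 -0.0018] tcp [ 0.5294 -0.1757  0.2022] j [ -37.9  -13.1  127.6   26.    29.9 -128.7] t 8.475
```

View pics/m3.png

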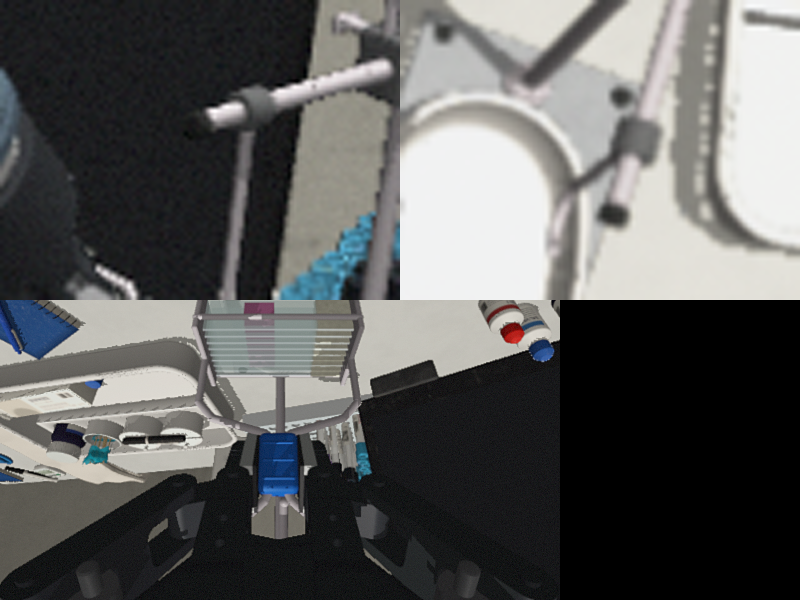

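Composite: in the scene crop the arm end is at (190,125) and the clamp at (258,108). In the wrist strip the hook, seen through the eye at x≈282, and the rod at x≈279 line up with the grip centre at x≈278. Now the numeric check.

Run:
```python
from h import *
import pickle
d,s,t=pickle.load(open("n1.pkl","rb"))
g=cv2.cvtColor(s["image"],cv2.COLOR_BGR2GRAY)
print("eye cols 358-378");
for r in range(188,212): print(r,g[r,356:380].tolist())
print("hook cols 380-403")
for r in range(203,219): print(r,g[r,380:403].tolist())
w=cv2.cvtColor(d["image"],cv2.COLOR_BGR2GRAY)
print("wrist hook cols 262-300")
for r in (316,324,330,336,342,348,354,358): print(r,w[r,262:302:1].tolist())
print("rod"); 
for r in (200,210,220): print(r,w[r,268:294].tolist())
h=np.array([.5299,-.1748,.2039])-.0187*np.array([.61,-.198,-.768]); print("hold",h,proj(s,[h+[0,0,.0405]]),proj(d,[h,h+[0,0,.0405]]))
```

```text
eye cols 358-378
188 [44, 36, 35, 29, 33, 34, 31, 28, 24, 23, 33, 31, 30, 26, 30, 32, 29, 29, 27, 29, 29, 25, 28, 25]
189 [37, 37, 55, 44, 29, 28, 27, 27, 28, 26, 33, 23, 30, 30, 29, 30, 24, 29, 26, 28, 30, 33, 31, 27]
190 [45, 39, 47, 50, 38, 25, 27, 29, 24, 34, 28, 29, 25, 27, 31, 27, 29, 29, 27, 29, 24, 25, 26, 20]
191 [39, 39, 43, 48, 36, 50, 37, 31, 28, 27, 27, 29, 31, 32, 27, 27, 25, 23, 25, 29, 27, 25, 26, 25]
192 [34, 36, 46, 48, 37, 71, 80, 50, 32, 32, 27, 28, 29, 30, 35, 24, 28, 29, 24, 29, 35, 30, 32, 30]
193 [38, 35, 39, 51, 47, 39, 105, 72, 34, 24, 29, 26, 27, 25, 30, 28, 30, 29, 31, 28, 26, 30, 30, 29]
194 [38, 38, 42, 49, 51, 50, 38, 30, 19, 28, 31, 25, 26, 28, 26, 24, 30, 26, 28, 26, 29, 31, 28, 28]
195 [34, 37, 38, 50, 52, 59, 52, 33, 22, 24, 34, 29, 30, 28, 26, 27, 31, 28, 21, 29, 27, 25, 29, 26]
196 [31, 34, 32, 38, 50, 57, 55, 41, 132, 85, 27, 27, 26, 26, 29, 28, 29, 25, 26, 25, 27, 32, 26, 23]
197 [32, 34, 35, 39, 46, 56, 58, 57, 197, 162, 153, 82, 28, 27, 27, 32, 34, 24, 28, 25, 27, 32, 28, 28]
198 [30, 31, 48, 63, 46, 43, 50, 56, 64, 174, 228, 168, 147, 74, 22,
[... 4517 characters left out ...]
, 114]
358 [22, 16, 14, 13, 12, 12, 16, 24, 40, 35, 44, 83, 85, 75, 96, 108, 106, 107, 107, 100, 76, 64, 46, 34, 18, 20, 16, 16, 13, 16, 18, 11, 21, 17, 25, 14, 22, 20, 22, 18]
rod
200 [192, 193, 192, 194, 193, 196, 197, 173, 125, 101, 105, 104, 98, 92, 88, 75, 101, 178, 199, 196, 195, 196, 195, 194, 193, 194]
210 [193, 194, 194, 193, 193, 194, 197, 171, 123, 100, 103, 100, 95, 93, 84, 78, 104, 176, 197, 194, 192, 192, 192, 191, 193, 193]
220 [192, 189, 191, 191, 190, 191, 192, 160, 108, 99, 105, 100, 97, 95, 89, 78, 83, 171, 195, 192, 190, 190, 191, 192, 192, 191]
hold [ 0.518493  -0.1710974  0.2182616] [[368.16484305 199.73649572]] [[275.58720932 285.65698588]
 [274.95767049 384.24778068]]
```

Run:
```python
from h import *
import pickle
d,s,t=pickle.load(open("n1.pkl","rb"))
b=d["image"].astype(int); m=((b[...,0]-b[...,2]>60)&(b[...,0]-b[...,1]>30)).astype(np.uint8)
c,l,st,ce=cv2.connectedComponentsWithStats(m); i=1+np.argmax([ (st[k,4] if st[k,0]>240 and st[k,0]<300 else 0) for k in range(1,c)])
print(st[i],ce[i])
u=np.array([.951,-.309,0]);v=np.array([.309,.951,0])
h=np.array([.5185,-.1711,.2183])
def lat(uv,x): # point on ray at distance x along u from hold
    c,r=ray(d,uv); k=(x-(c-h)@u)/(r@u); P=c+r*k; return (P-h)@v*1000,P[2],P
print("grip",lat((st[i,0]+st[i,2]/2-.5,ce[i,1]),-.006))
for x in(.04,.05,.06): print("crook",x,lat((282.8,324),x))
for r in(200,220):print("rod",lat((280,r),.18),lat((280,r),.19))
print("rod up",lat((280.5,348),.18), "shank?",lat((280.5,348),.07))
# scene: points on plane lateral b, using tip & underside
def scn(uv,z,):
    P=onz(s,uv,z); return (P-h)@u*1000,(P-h)@v*1000
print("tip z.225",scn((384.3,209.5),.225),"under .209",scn((388,215.5),.209),"shank .247",scn((397.8,194.4),.247),"eye(.2608)",scn((368.3,198.6),.2608),scn((368.3,198.6),.2588))
print("top end",[(onz(t,(412.4,212.8),.32)-h)@q*1000 for q in(u,v)],"clamp",[(onz(t,(417.4,197.8),.32)-h)@q*1000 for q in(u,v)])
```

```text
[ 259  254   39   63 2288] [277.89729021 284.48339161]
grip (np.float64(1.096417274948916), np.float64(0.2198549059827539), array([ 0.51313216, -0.16820297,  0.21985491]))
crook 0.04 (np.float64(3.920605593787141), np.float64(0.22625143828909594), array([ 0.5577561 , -0.17973252,  0.22625144]))
crook 0.05 (np.float64(4.0965350556261795), np.float64(0.22395182281865333), array([ 0.56732159, -0.18265556,  0.22395182]))
crook 0.06 (np.float64(4.27246451746525), np.float64(0.22165220734821073), array([ 0.57688708, -0.18557859,  0.22165221]))
rod (np.float64(3.785789339960058), np.float64(0.04204407927226067), array([ 0.69087015, -0.22312585,  0.04204408])) (np.float64(3.8795802635524765), np.float64(0.03493810210289666), array([ 0.70041026, -0.22612701,  0.0349381 ]))
rod (np.float64(3.742436180070926), np.float64(0.07176659362354162), array([ 0.69085675, -0.22316709,  0.07176659])) (np.float64(3.834856356949001), np.float64(0.06560038737265059), array([ 0.70039643, -0.22616955,  0.06560039]))
rod up (np.float64(4.0379323754479275), np.float64(0.21671829335183634), array([ 0.69094807, -0.22288604,  0.21671829])) shank? (np.float64(2.9185369563141563), np.float64(0.23413241160750647), array([ 0.58597979, -0.1899567 ,  0.23413241]))
tip z.225 (np.float64(46.960299118197604), np.float64(2.7109503710048766)) under .209 (np.float64(59.09884343057208), np.float64(2.941901758563149)) shank .247 (np.float64(78.2451373956245), np.float64(2.288078241600938)) eye(.2608) (np.float64(0.2460611512483742), np.float64(0.18262863717618485)) (np.float64(3.253461091991825), np.float64(3.055133507556302))
top end [np.float64(48.400466936371814), np.float64(1.0416597272993044)] clamp [np.float64(81.89982229531364), np.float64(0.08649818537051417)]
```

The wrist, scene and top views agree. From the current eye position the seat is about 63 mm ahead along the stand's x and 2.7 mm across, and the eye is at z≈0.260. I'll lower, then thread the hook tip.

Call:
{"fn": "servo_tool", "kwargs": {
  "motion": [0,0,0,0.001,0.003,-0.01,1,0,0,0,0.001,0.003,-0.02,1,0,0,0,0.001,0.003,-0.028,1,0,0,0,0.001,0.003,-0.028,1,0,0,0,0.001,0.003,-0.028,1,0,0,0,0.011,0,-0.028,1,0,0,0,0.02,-0.003,-0.028,1,0,0,0,0.029,-0.006,-0.028,1,0,0,0,0.029,-0.006,-0.028,1,0,0,0,0.029,-0.006,-0.028,1]
}}

```text
t: 9.72
eef_pos: [0.5587, -0.1814, 0.1756]
eef_rot: [[-0.731, 0.307, 0.609], [0.234, 0.952, -0.198], [-0.64, -0.002, -0.768]]
wrist_force: [-0.9, -0.4, -2.3]
gripper_width: 0.017
gripper_force: 65.0
```

Run:
```python
from h import *
s=snap("scene");o=env.observe()
g=cv2.cvtColor(s["image"],cv2.COLOR_BGR2GRAY)
for r in range(200,222): print(r,g[r,366:402].tolist())
h=o["eef_pos"]-.0187*np.array(o["eef_rot"])[:,2]; print(o["eef_pos"],h,proj(s,[h+[0,0,.042]]))
```

```text
200 [39, 40, 41, 53, 39, 30, 26, 29, 23, 28, 30, 25, 26, 29, 28, 27, 27, 24, 29, 23, 30, 29, 23, 25, 30, 30, 30, 28, 28, 59, 119, 136, 119, 23, 27, 29]
201 [39, 34, 40, 49, 48, 33, 25, 29, 28, 28, 25, 23, 26, 22, 34, 29, 26, 31, 30, 29, 26, 31, 23, 28, 26, 28, 27, 30, 30, 58, 125, 137, 120, 25, 24, 30]
202 [37, 38, 44, 46, 41, 37, 83, 45, 30, 31, 18, 30, 25, 30, 27, 27, 31, 32, 24, 22, 31, 29, 29, 29, 28, 27, 25, 25, 48, 101, 127, 137, 128, 27, 26, 29]
203 [35, 37, 40, 40, 45, 39, 110, 54, 31, 31, 26, 28, 33, 27, 25, 28, 25, 31, 32, 30, 30, 27, 24, 23, 27, 29, 24, 32, 70, 145, 127, 145, 136, 29, 26, 24]
204 [36, 37, 41, 45, 51, 50, 40, 30, 29, 27, 30, 30, 26, 34, 30, 31, 28, 32, 24, 31, 32, 25, 27, 24, 27, 27, 28, 23, 59, 125, 130, 146, 139, 25, 27, 25]
205 [37, 38, 38, 43, 50, 59, 51, 34, 29, 30, 28, 27, 28, 31, 23, 25, 23, 30, 32, 26, 18, 25, 26, 24, 20, 29, 28, 28, 64, 132, 131, 141, 132, 31, 31, 29]
206 [33, 36, 36, 43, 51, 56, 59, 50, 114, 152, 63, 23, 24, 29, 32, 26, 27, 28, 27, 25, 29, 24, 29, 32, 26, 23, 33, 49, 115, 160, 153, 126, 26, 26, 29, 28]
207 [33, 29, 31, 36, 46, 50,
[... 1793 characters left out ...]
3, 148, 159, 158, 160, 161, 161, 162, 120, 89, 93, 81, 65, 57, 45, 43, 55, 26, 25, 29, 27, 31, 28, 32, 27, 25, 23, 24]
219 [22, 27, 26, 24, 28, 29, 37, 40, 45, 103, 137, 157, 159, 157, 161, 147, 117, 136, 141, 104, 59, 49, 39, 33, 61, 26, 34, 28, 22, 24, 26, 26, 27, 25, 23, 30]
220 [29, 24, 23, 25, 25, 35, 38, 37, 41, 39, 80, 126, 148, 159, 151, 121, 131, 156, 148, 111, 76, 47, 34, 21, 28, 30, 28, 29, 31, 25, 34, 32, 28, 26, 23, 27]
221 [27, 31, 27, 30, 28, 30, 37, 43, 106, 57, 44, 63, 103, 142, 124, 126, 149, 153, 122, 105, 86, 42, 28, 27, 27, 25, 33, 23, 26, 25, 24, 28, 27, 25, 26, 27]
[ 0.55867236 -0.18138984  0.17569632] [ 0.54727931 -0.17768708  0.19005522] [[377.77568013 208.5442064 ]]
```

Call:
{"fn": "servo_tool", "kwargs": {
  "motion": [0,0,0,0.007,-0.002,0,1,0,0,0,0.014,-0.0045,0,1,0,0,0,0.021,-0.007,0,1,0,0,0,0.027,-0.009,0,1,0,0,0,0.032,-0.0105,0,1,0,0,0,0.032,-0.0105,0,1,0,0,0,0.032,-0.0105,0,1]
}}

```text
t: 10.65
eef_pos: [0.5907, -0.192, 0.1758]
eef_rot: [[-0.731, 0.307, 0.609], [0.234, 0.952, -0.198], [-0.641, -0.002, -0.768]]
wrist_force: [0.3, 0.0, -2.7]
gripper_width: 0.0171
gripper_force: 65.1
```

Run:
```python
from h import *
s=snap("scene");o=env.observe()
g=cv2.cvtColor(s["image"],cv2.COLOR_BGR2GRAY)
for r in range(200,222): print(r,g[r,376:404].tolist())
h=o["eef_pos"]-.0187*np.array(o["eef_rot"])[:,2]; print(o["eef_pos"],h,proj(s,[h+[0,0,.042]]))
```

```text
200 [32, 33, 33, 32, 32, 37, 34, 39, 50, 54, 62, 128, 23, 25, 25, 30, 30, 26, 29, 54, 117, 134, 119, 29, 31, 26, 25, 25]
201 [32, 30, 31, 31, 34, 35, 38, 36, 48, 53, 60, 91, 61, 28, 30, 29, 30, 25, 33, 59, 123, 138, 120, 25, 24, 21, 24, 26]
202 [31, 37, 27, 32, 35, 38, 36, 33, 44, 44, 55, 61, 93, 103, 141, 26, 21, 23, 46, 102, 125, 139, 124, 27, 29, 31, 23, 24]
203 [34, 34, 31, 31, 33, 35, 39, 42, 60, 46, 49, 55, 63, 146, 225, 155, 141, 27, 68, 146, 128, 143, 134, 19, 31, 24, 27, 28]
204 [25, 32, 27, 34, 33, 34, 35, 58, 73, 63, 47, 42, 46, 68, 184, 224, 222, 153, 158, 120, 130, 144, 143, 28, 26, 27, 26, 24]
205 [23, 22, 30, 35, 39, 37, 79, 88, 66, 56, 69, 52, 51, 40, 69, 136, 195, 226, 232, 169, 133, 140, 130, 24, 20, 28, 29, 14]
206 [25, 26, 28, 33, 40, 35, 113, 103, 59, 88, 76, 72, 108, 60, 34, 49, 111, 142, 204, 231, 153, 126, 21, 31, 27, 26, 21, 25]
207 [20, 29, 24, 32, 32, 41, 78, 89, 83, 142, 114, 117, 162, 123, 85, 53, 58, 59, 150, 216, 203, 126, 30, 27, 29, 29, 21, 24]
208 [23, 21, 24, 29, 36, 42, 46, 69, 107, 162, 162, 163, 165, 164, 141, 115, 92, 93, 146, 193, 214, 100, 50,
[... 1033 characters left out ...]
20]
217 [25, 30, 30, 30, 30, 30, 37, 31, 26, 31, 42, 51, 76, 41, 60, 57, 48, 57, 71, 109, 147, 126, 105, 87, 69, 45, 39, 49]
218 [19, 25, 29, 30, 32, 33, 32, 30, 34, 37, 39, 55, 37, 57, 69, 57, 56, 58, 66, 79, 100, 108, 92, 75, 53, 35, 38, 53]
219 [17, 20, 21, 28, 28, 30, 32, 29, 31, 33, 41, 43, 42, 65, 63, 53, 56, 67, 71, 65, 63, 81, 73, 58, 42, 24, 22, 16]
220 [64, 52, 26, 26, 27, 30, 25, 26, 30, 30, 33, 35, 49, 58, 38, 41, 53, 65, 70, 59, 50, 47, 50, 47, 34, 20, 23, 24]
221 [91, 77, 33, 26, 27, 29, 34, 27, 29, 30, 30, 46, 50, 46, 26, 20, 33, 55, 59, 51, 47, 37, 33, 35, 60, 78, 28, 20]
[ 0.59070772 -0.19197097  0.17584734] [ 0.57931137 -0.18826419  0.19020258] [[391.07701087 203.72559696]]
```

Call:
{"fn": "servo_tool", "kwargs": {
  "motion": [0,0,0,0,0,-0.005,1,0,0,0,0,0,-0.009,1,0,0,0,0,0,-0.012,1,0,0,0,0,0,-0.014,1,0,0,0,0,0,-0.014,1]
}}

```text
t: 11.32
eef_pos: [0.5908, -0.1921, 0.1618]
eef_rot: [[-0.731, 0.307, 0.609], [0.234, 0.952, -0.198], [-0.641, -0.002, -0.768]]
wrist_force: [0.7, -0.7, -2.8]
gripper_width: 0.0169
gripper_force: 65.0
```

Call:
{"fn": "servo_tool", "kwargs": {
  "motion": [0,0,0,0,0,-0.001,1,0,0,0,0,0,-0.002,1,0,0,0,0,0,-0.002,1]
}}

```text
t: 11.7
eef_pos: [0.5914, -0.1924, 0.1609]
eef_rot: [[-0.73, 0.307, 0.611], [0.234, 0.952, -0.199], [-0.642, -0.003, -0.766]]
wrist_force: [-2.5, 0.9, 3.6]
gripper_width: 0.0173
gripper_force: 66.9
```

Contact came at eye z≈0.217, which matches the seat height. Release.

Call:
{"fn": "servo_tool", "kwargs": {
  "motion": [0,0,0,0,0,0,0.85,0,0,0,0,0,0,0.7,0,0,0,0,0,0,0.5,0,0,0,0,0,0,0.3,0,0,0,0,0,0,0,0,0,0,0,0,0,0,0,0,0,0,0,0,0,0,0,0,0,0,0,0],
  "newtons": 20
}}

```text
t: 12.7
eef_pos: [0.5909, -0.1921, 0.16]
eef_rot: [[-0.731, 0.307, 0.61], [0.234, 0.952, -0.198], [-0.641, -0.002, -0.767]]
wrist_force: [0.0, -0.8, -0.5]
gripper_width: 0.0856
gripper_force: 0.0
```

Run:
```python
from h import *
s=snap("scene");w=snap("wrist")
for d in(s,w):
    b=d["image"].astype(int); m=((b[...,0]-b[...,2]>60)&(b[...,0]-b[...,1]>30)).astype(np.uint8)
    c,l,st,ce=cv2.connectedComponentsWithStats(m)
    for i in range(1,c):
        if st[i,4]>40: print(st[i],ce[i].round(1))
    print()
```

```text
[304 217   9   9  57] [308. 221.]
[382 232   9   8  50] [386.2 235.2]
[518 327  10   6  42] [522.4 329.2]
[ 486  359   70   61 3254] [523.  392.7]

[  0 125  22  36 406] [  7.2 139.2]
[ 39 200  20   9 132] [ 48.7 203.9]
[ 260  257   39   63 2262] [279.7 287.9]
```

Call:
{"fn": "servo_tool", "kwargs": {
  "motion": [0,0,0,-0.006,0.002,0.008,0,0,0,0,-0.014,0.0045,0.017,0,0,0,0,-0.028,0.009,0.033,0,0,0,0,-0.045,0.015,0.055,0,0,0,0,-0.07,0.023,0.085,0,0,0,0,-0.1,0.032,0.115,0,0,0,0,-0.13,0.042,0.135,0,0,0,0,-0.16,0.05,0.15,0,0,0,0,-0.16,0.05,0.15,0,0,0,0,-0.16,0.05,0.15,0]
}}

```text
t: 14.05
eef_pos: [0.4309, -0.1424, 0.3102]
eef_rot: [[-0.73, 0.308, 0.61], [0.234, 0.951, -0.2], [-0.642, -0.003, -0.767]]
wrist_force: [0.2, -0.1, -0.7]
gripper_width: 0.0853
gripper_force: 0.0
```

Run:
```python
from h import *
import pickle
s=snap("scene");t=snap("top");s0=pickle.load(open("scene.pkl","rb"));t0=pickle.load(open("top.pkl","rb"))
b=s["image"].astype(int); m=((b[...,0]-b[...,2]>60)&(b[...,0]-b[...,1]>30)).astype(np.uint8)
c,l,st,ce=cv2.connectedComponentsWithStats(m)
for i in range(1,c):
    if st[i,4]>20: print(st[i],ce[i].round(1))
print("expected grip", proj(s,[[.5795,-.1885,.217-.042]]))
df=np.abs(t["image"].astype(int)-t0["image"]).max(2)>40
c,l,st,ce=cv2.connectedComponentsWithStats(cv2.morphologyEx(df.astype(np.uint8),cv2.MORPH_CLOSE,np.ones((5,5))))
for i in range(1,c):
    if st[i,4]>15: print("top change",st[i])
df=np.abs(s["image"].astype(int)-s0["image"]).max(2)>40
c,l,st,ce=cv2.connectedComponentsWithStats(cv2.morphologyEx(df.astype(np.uint8),cv2.MORPH_CLOSE,np.ones((5,5))))
for i in range(1,c):
    if st[i,4]>15: print("scene change",st[i])
```

```text
[304 217   9   9  58] [307.9 221. ]
[383 224  11  15 126] [387.5 231.1]
[518 327  10   6  42] [522.4 329.2]
[ 486  359   70   61 3249] [523.  392.6]
expected grip [[387.94038714 231.12737658]]
top change [363 209  47  30 905]
top change [190 221  35  24 451]
top change [  279   258   159   162 11459]
top change [   0  349   86   71 4146]
top change [ 184  370   97   50 2861]
scene change [    0     0   293   334 37896]
scene change [307 144  22  20 195]
scene change [343 179   7  11  23]
scene change [330 185  16  12  67]
scene change [182 186  40  61 674]
scene change [ 353  208   57  103 2477]
scene change [ 56 210   7   7  27]
scene change [ 34 225  17   9  63]
scene change [  0 236  17   5  52]
scene change [  0 278  45  26 226]
scene change [  0 295  10   5  30]
scene change [ 205  294  117   45 2509]
scene change [314 309   8   6  23]
scene change [ 60 323   4  15  41]
scene change [  0 327   9  11  86]
scene change [  0 335  84  23 299]
scene change [  0 362  14   5  30]
scene change [118 368   8   7  27]
scene change [127 376  30  44 738]
scene change [  9 411  17   9  70]
scene change [  0 412   3   8  20]
```

Call:
{"fn": "servo_tool", "kwargs": {
  "motion": [0,0,0,0,0,0,0,0,0,0,0,0,0,0,0,0,0,0,0,0,0,0,0,0,0,0,0,0,0,0,0,0,0,0,0,0,0,0,0,0,0,0,0,0,0,0,0,0,0,0,0,0,0,0,0,0,0,0,0,0,0,0,0,0,0,0,0,0,0,0,0,0,0,0,0,0,0,0,0,0,0,0,0,0]
}}

```text
t: 15.65
eef_pos: [0.4309, -0.1421, 0.31]
eef_rot: [[-0.731, 0.307, 0.61], [0.234, 0.952, -0.198], [-0.641, -0.002, -0.767]]
wrist_force: [-0.4, 0.1, -0.3]
gripper_width: 0.0855
gripper_force: 0.0
```

Run:
```python
from h import *
s=snap("scene")
b=s["image"].astype(int); m=((b[...,0]-b[...,2]>60)&(b[...,0]-b[...,1]>30)).astype(np.uint8)
c,l,st,ce=cv2.connectedComponentsWithStats(m)
g=[ce[i] for i in range(1,c) if st[i,4]>100 and 370<ce[i][0]<400]; print(g)
if g and abs(g[0][0]-387.5)<2 and abs(g[0][1]-231)<2: print(env.finish_job())
```

```text
[array([387.7016129 , 230.84677419])]
the job is handed in; nothing more can be done
None
```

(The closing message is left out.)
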